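# Lay out a sample-preparation row on the lab bench

## Robot

A 6-joint arm with a two-finger parallel gripper is mounted at the origin on the work surface. World frame = base frame: x ahead of the robot, y to its left, z up, the work surface at z = 0. Lengths are in m, angles in rad, forces in N, time in s.
With the tool pointing down it reaches from about 0.4 to 0.825 m from the base axis. Payload 7 kg.
Tool frame: the origin (TCP) lies at the very end of the fingers, on their centre line; the grasp point (between the pads) lies 19 mm behind it; z points along the fingers, y is the line along which they close (so a half turn about z gives the same grasp; the last joint's range is limited). The gripper opens to 88 mm and grips with 3 to 60 N. Pads are 19 mm wide; open, the fingers measure 130 mm over their backs; the gripper's body (78 mm by 193 mm) begins 47 mm behind the grasp point.
Start: joints at [-0.852, 0.359, 0.012, 0, -1.224, -0.288], TCP at [0.282, -0.613, 0.227] pointing down, gripper open.
Joint ranges: [-3.07, 3.07], [-1.43, 2.12], [-1.02, 1.25], [-3.03, 1.67], [-3.05, -0], [-3.03, 3.03]. Speed limits (rad/s): [2.39, 2.39, 3.01, 3.14, 3.14, 3.14].

## Interface

Orientations are given as [roll, pitch, yaw] about the fixed x, y, z axes, in that order (R = Rz(yaw) Ry(pitch) Rx(roll)).
In Python, from station import arm gives the robot as it stands.
- The arm moves only by the tool step_arm, never from a script. Its argument "rows" is a list of rows, each a list of 5 numbers: the shift along the world's x, y, z in m, then the turn about the world's z in rad, then the finger opening in m, from 0 to 0.0876. In form: [[x, y, z, spin, gripper], ...]. A call has 1 to 20 rows; each row is the pose to reach, as a shift and turn from the pose commanded when the call began; what a row does not reach only later rows make up. A row lasts 1/10 s, in which the tool goes at most 50 mm and 8.59 degrees, less where a joint would pass 70% of its speed; a pose out of reach is approached as far as the arm can. A call with a gripper value outside its range is refused whole. The fingers move at their own pace and stop on an object; "newtons" is the grip in N (left out, the last holds). Time passes only in rows, so rows that repeat a pose let the fingers close. It gives the time, the measured TCP pose, the force, the opening and the grip force at its end, in the units of the state.
- arm.get_state(): the state, without advancing time (a new reading comes with each control period).
- arm.grab_frame(name): name is "scene" or "top" or "wrist"; returns a dict with "color" (480x640x3 uint8, blue, green, red), "vfov" (degrees; the focal length in pixels is half the picture's height over the tangent of half this angle, whatever the lens; pixels are square), "cx", "cy" (the principal point, pixels), "rvec" (rotation vector, rad) and "tvec" (3), from world to camera coordinates, as OpenCV has them. Camera axes: x right, y down, z forward; pixel columns grow to the right and rows downward; lengths in m; the calibration is good to about 2 mm. The wrist camera is an equidistant fisheye: a pixel r from the principal point sees the ray r / f radians off the axis. A picture is of the moment at which its call begins. There is no depth.
- arm.job_done(): hands the job in; it is judged then, once.
The state is a dict: "t": time; "q": joint angles; "qd": joint speeds; "joint_efforts": joint torques, N m; "eef_pos": TCP position; "ee_rot": TCP orientation; "force": force on the tool from outside, world axes, zero at the start; "moment": the same for the moment, N m; "width": finger opening in m; "gripper_force": force on a finger pad.
Only numpy, scipy, OpenCV 4.12 (cv2) and the standard library are available. Lean on these libraries where they do the work, as an engineer would, in place of code of your own. Each camera call takes 0.05 s, during which the arm holds its last target. There are 200 camera calls.

## Task

Lay out the sample-preparation row along the white line of the grey mat, with everything upright: stand the open white beaker in the middle of the stirrer's round plate and lay the knobbed cover centrally on top of the beaker; slide the flat cassette all the way down into the one rack slot that matches its thickness (not the loose wide one); stand the small round white capped bottle midway between stirrer and rack; and stand the squat amber jar on the line just beyond the rack, on the side away from the stirrer, leaving a gap of about two fingers (3 cm) to the rack. Let go of everything and leave the glass flask alone.

Things in the scene. Friction and masses are not known exactly. Their poses are not given: they have to be found in the camera images.
- beaker_c (a point): Open-topped round white plastic beaker, 60 mm outside diameter, 85 mm tall, wall 3 mm, loose, upright. Point: its centre, half-way up (42.5 mm above its underside). z up.
- cover_c (a point): Loose beaker cover: flat grey disc 76 mm diameter, 5 mm thick, with an upright black knob 20 mm in diameter and 30 mm high in its middle (35 mm overall). Lies disc down; take it by the knob. Point: on its axis, half-way up (17.5 mm above the underside). z up.
- bottle_c (a point): Round white plastic bottle with a narrower white screw cap, closed: body 52 mm diameter up to 64 mm, cap 38 mm diameter, 90 mm tall overall, loose, upright, among the other loose things (the big square white bottles at the side are not it). Point: its centre, half-way up (45 mm above its underside). z up.
- jar_c (a point): Squat amber glass jar with a flat black lid, 56 mm diameter (lid 55 mm, the top 16 mm), 64 mm tall, loose, upright. Point: its centre, half-way up (32 mm above its underside). z up.
- cassette_c (a point): Flat white filter cassette standing on edge: 60 mm wide (its x), 14 mm thick (its y), 88 mm tall (z), with a round steel window in each face. Loose; it may go in the slot either way round. Only its lowest 34 mm sink into the rack, so hold it across its thickness near the top. Point: its centre, half-way up (44 mm).
- stirrer: Fixed low white magnetic stirrer on the mat, 110 x 110 mm, with a raised round white plate 96 mm in diameter whose top is 45 mm above the bench. Origin: centre of its underside, z up; it faces the robot (-x) roughly. The plate is in its middle.
- rack: Fixed grey slotted rack on the mat, 96 mm (x) by 79 mm (y), 40 mm high, open on top, with three upright slots, open at the top with rounded lips, that run along its x, 76 mm long inside: 25 mm wide (slot centre at y = -20 mm), 17 mm wide (y = +8 mm, the one for the cassette) and 9 mm wide (y = +28 mm), parted by 7 mm walls. Slot floors 6 mm above the bench. Its yaw differs from the mat's by up to 0.25 rad. Origin: centre of its underside, z up, x away from the robot, roughly.
- mat: Thin grey mat (1 mm, flat on the bench, no obstacle), 620 mm (y) by 140 mm (x), with a white line along its y axis through its middle. Stirrer and rack stand centred on this line, one 150 mm to either side of the mat's middle; which is on which side changes. Origin: middle of the mat, at bench height; x points away from the robot, y to the robot's left, roughly.
- flask_c (a point): Bystander: small stoppered clear glass flask, bulb 66 mm diameter, narrow neck, 153 mm tall, loose, standing to the left of the task's things. To be left alone. Point: on its axis, half-way up (76 mm).
Mind the look-alikes: they are no part of the job. Leave any pink look-alike of the part that bears cover_c alone.

How it is judged:
At the end, for the whole second after the job is handed in: Upright, released, at rest: beaker within 15 mm of stirrer centre; cover on its rim within 12 mm; cassette home in the 17 mm slot, 12 mm lengthwise; bottle within 18 mm of midway; jar beyond the rack, within 20 mm of the line, 80 to 130 mm from rack centre; flask moved under 30 mm (horizontal distance between beaker_c and stirrer below 0.015 m and z of beaker_c in the frame of stirrer between 0.081 and 0.094 m and horizontal distance between cover_c and beaker_c below 0.012 m and z of cover_c in the frame of beaker_c between 0.054 and 0.066 m and y of cassette_c in the frame of rack between 0.003 and 0.013 m and x of cassette_c in the frame of rack between -0.012 and 0.012 m and height (world z) of cassette_c below 0.058 m and angle between the x axis of cassette_c and the x axis of rack, either way round below 0.2 rad and x of bottle_c in the frame of mat between -0.018 and 0.018 m and y of bottle_c in the frame of mat between -0.018 and 0.018 m and height (world z) of bottle_c below 0.051 m and x of jar_c in the frame of mat between -0.02 and 0.02 m and horizontal distance between jar_c and rack between 0.08 and 0.13 m and horizontal distance between jar_c and mat above 0.22 m and height (world z) of jar_c below 0.038 m and angle between each of beaker_c, cover_c, bottle_c, jar_c, cassette_c's own z axis and vertical below 0.12 rad and linear speed of each of beaker, cover, bottle, jar, cassette below 0.02 m/s); the robot touches nothing.
It fails at once if the glass flask is knocked or shifted by more than 3 cm or tipped (distance of flask_c from where it was at the start of the episode above 0.03 m or angle between flask_c's own z axis and vertical above 0.4 rad).
It also fails if it takes over 118 s, if anything falls off the work surface, if the arm or the gripper's body presses on something with over 40 N, if the wrist force passes 120 N, or if a joint passes its speed limit or range.

## Working session

There is one attempt and no reset: what is moved stays moved. The work goes in short steps, Python scripts to look and compute and a tool call to move; the robot and the scene stay as the last step left them, time stands still between calls to the robot, and variables do not carry over. Pictures are saved under pics/ and viewed, at most 14 in all, crops included, and the job is handed in when it is done.

Besides the shell and the picture viewer there is one more tool, called after ">>>" by a JSON object that holds its "api" and its "payload", one argument or row to a line. step_arm: Moves the arm, as the interface text tells. Its arguments: {"type":"object","properties":{"rows":{"type":"array"},"newtons":{"type":"number"}},"required":["rows"]}

```bash
mkdir -p pics; cat > h.py <<'E'
import numpy as np, cv2
from station import arm
def grab(n,fn=None):
    f=arm.grab_frame(n)
    if fn: cv2.imwrite('pics/'+fn,f['color'])
    return f
def ray(f,u,v,fish=False):
    fl=240/np.tan(np.radians(f['vfov'])/2)
    R=cv2.Rodrigues(np.array(f['rvec'],float))[0];t=np.array(f['tvec'],float).ravel()
    x=(u-f['cx']);y=(v-f['cy'])
    if fish:
        r=np.hypot(x,y)+1e-9;th=r/fl
        d=np.array([np.sin(th)*x/r,np.sin(th)*y/r,np.cos(th)])
    else: d=np.array([x/fl,y/fl,1])
    return -R.T@t,R.T@d
def onz(f,u,v,z,fish=False):
    o,d=ray(f,u,v,fish);return o+d*(z-o[2])/d[2]
def proj(f,p,fish=False):
    fl=240/np.tan(np.radians(f['vfov'])/2)
    R=cv2.Rodrigues(np.array(f['rvec'],float))[0];t=np.array(f['tvec'],float).ravel()
    c=R@np.array(p)+t
    if fish:
        r=np.hypot(c[0],c[1])+1e-9;th=np.arctan2(r,c[2]);return f['cx']+fl*th*c[0]/r,f['cy']+fl*th*c[1]/r
    return f['cx']+fl*c[0]/c[2],f['cy']+fl*c[1]/c[2]
E
python3 - <<'E'
from h import *
for n in('top','scene','wrist'):
    f=grab(n,n+'0.png');o,d=ray(f,f['cx'],f['cy']);print(n,f['vfov'],o.round(3),d.round(3))
import pickle
s=arm.get_state();print({k:np.round(v,3) for k,v in s.items()})
E
```

```text
top 56.168318499016024 [0.375 0.03  1.008] [ 0.084 -0.004 -0.996]
scene 54.524282789354075 [0.908 0.44  1.105] [-0.378 -0.364 -0.852]
wrist 65.70646984690485 [ 0.219 -0.643  0.384] [ 0.235  0.11  -0.966]
{'t': np.float64(0.15), 'q': array([-0.852,  0.359,  0.011, -0.   , -1.224, -0.288]), 'qd': array([ 0.   , -0.002,  0.002,  0.002, -0.   ,  0.001]), 'joint_efforts': array([-0.0000e+00, -5.8327e+01,  2.9329e+01,  7.0010e+00,  9.0000e-03,
       -0.0000e+00]), 'eef_pos': array([ 0.282, -0.613,  0.226]), 'ee_rot': array([ 3.14 , -0.   , -2.711]), 'force': array([ 0.355,  0.835, -0.343]), 'moment': array([ 0.007, -0.044, -0.012]), 'gripper_force': np.float64(0.0), 'width': np.float64(0.087)}
```

View pics/top0.png

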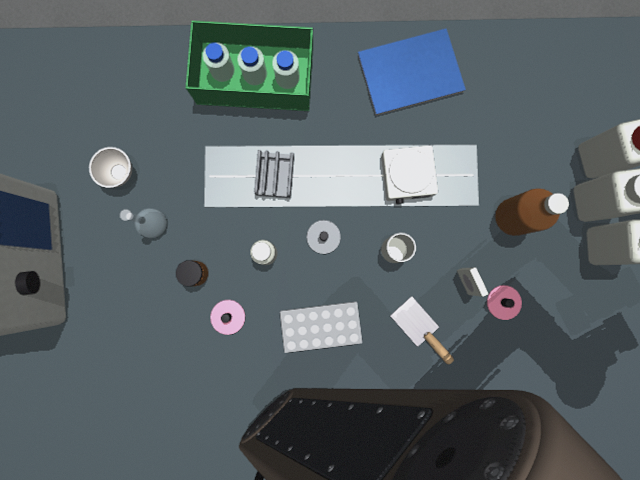

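View pics/scene0.png

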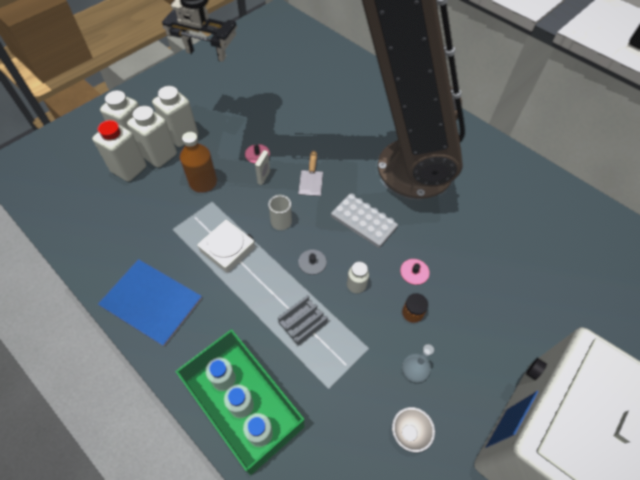

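The top view shows the rack at (274,174), stirrer (410,172), beaker (398,249), grey cover (324,237), bottle (262,252), jar (192,272), cassette (473,283) and flask (150,222). I'll enlarge the middle for better pixels.

```bash
python3 - <<'E'
import cv2
i=cv2.imread('pics/top0.png');j=i[130:320,120:520]
cv2.imwrite('pics/c1.png',cv2.resize(j,None,fx=2,fy=2,interpolation=cv2.INTER_CUBIC))
E
```

```text
(no output)
```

View pics/c1.png

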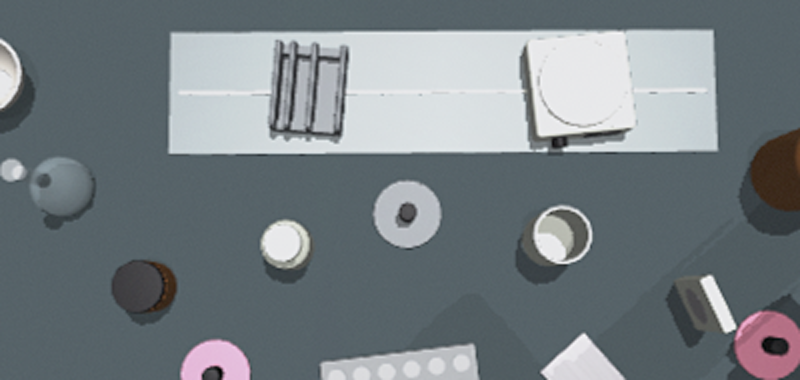

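```bash
python3 - <<'E'
from h import *
f=grab('top')
P=lambda u,v,z:onz(f,u/2+120,v/2+130,z)[:2].round(4)
c=[P(*p,.001) for p in((170,33),(714,30),(718,151),(169,153))]
print('mat',c,np.mean(c,0)); d=c[0]+c[3]-c[1]-c[2];print('yaw',np.arctan2(-d[0],d[1]))
for n,p in dict(beaker=(562,235,.085),cover=(407,214,.005),knob=(407,212,.035),bottle=(283,242,.09),jar=(140,286,.064),flask=(62,186,.04),stir=(582,83,.045)).items(): print(n,P(*p))
print('rack',[P(*p,.04) for p in((275,42),(348,46),(342,138),(271,134))])
print('cass',[P(*p,.088) for p in((700,279),(713,276),(735,329),(722,333))])
E
```

```text
mat [array([0.6749, 0.275 ]), array([ 0.667 , -0.3469]), array([ 0.5272, -0.3445]), array([0.5366, 0.2759])] [ 0.601425 -0.035125]
yaw -0.01392488272983568
beaker [ 0.4304 -0.1485]
cover [0.462  0.0087]
knob [0.4616 0.0093]
bottle [0.4284 0.1377]
jar [0.3867 0.2906]
flask [0.4965 0.382 ]
stir [ 0.598  -0.1838]
rack [array([0.6511, 0.1504]), array([0.6452, 0.0704]), array([0.5433, 0.0784]), array([0.5491, 0.1556])]
cass [array([ 0.3826, -0.2873]), array([ 0.3854, -0.3007]), array([ 0.3313, -0.3204]), array([ 0.3275, -0.307 ])]
```

>>> {"api": "step_arm", "payload": {
  "rows": [
    [0.075,0.309,0,-0.08,0.06],
    [0.075,0.309,0,-0.08,0.06],
    [0.075,0.309,0,-0.08,0.06],
    [0.075,0.309,0,-0.08,0.06],
    [0.075,0.309,0,-0.08,0.06],
    [0.075,0.309,0,-0.08,0.06],
    [0.075,0.309,0,-0.08,0.06],
    [0.075,0.309,0,-0.08,0.06],
    [0.075,0.309,0,-0.08,0.06],
    [0.075,0.309,0,-0.08,0.06]
  ]
}}

```text
t: 1.2
eef_pos: [0.3568, -0.3048, 0.2265]
ee_rot: [3.142, -0.0, -2.791]
force: [-0.3, 0.9, -0.8]
width: 0.06
gripper_force: 0.0
```

```bash
python3 - <<'E'
from h import *
f=grab('wrist','w1.png')
s=arm.get_state();print(s['eef_pos'],s['ee_rot'],s['width'],s['t'])
print(proj(f,s['eef_pos'],True))
for z in(.088,.0):print(proj(f,(.3567,-.3039,z),True))
E
```

```text
[ 0.35662977 -0.30499467  0.226382  ] [ 3.14137906e+00 -4.28105042e-04 -2.79185002e+00] 0.05995102580997793 1.25
(np.float64(320.94405988434625), np.float64(304.412789239572))
(np.float64(321.4261947874565), np.float64(236.58611376529444))
(np.float64(320.94542834800814), np.float64(217.36440423630987))
```

View pics/w1.png

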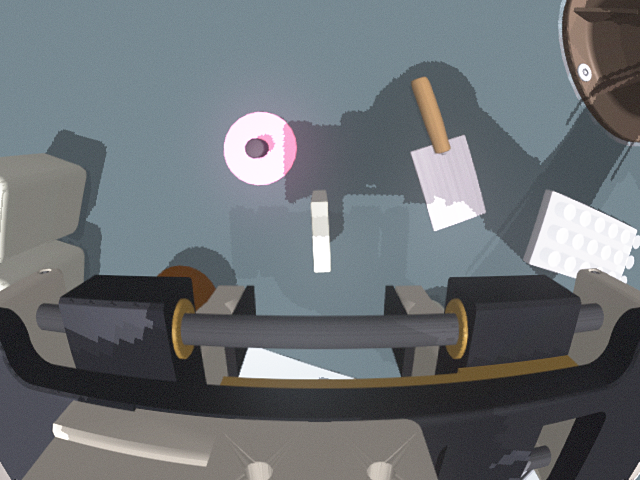

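The cassette's top edge is directly ahead, spanning (312,192)–(330,271), with the pink cover at (260,148).

```bash
python3 - <<'E'
from h import *
f=grab('wrist')
a=[onz(f,u,v,.088,True)[:2] for u,v in((312,192),(327,192),(330,271),(314,272))]
print(np.round(a,4),np.mean(a,0)); d=a[0]+a[1]-a[2]-a[3];print(np.arctan2(d[1],d[0])+np.pi)
E
```

```text
[[ 0.3246 -0.3237]
 [ 0.3205 -0.3124]
 [ 0.382  -0.2871]
 [ 0.3874 -0.2994]] [ 0.35362857 -0.30566495]
0.38040899523034355
```

>>> {"api": "step_arm", "payload": {
  "rows": [
    [0,0,-0.05,0.02,0.06],
    [0,0,-0.1,0.02,0.06],
    [0,0,-0.14,0.02,0.06],
    [0,0,-0.175,0.02,0.06],
    [0,0,-0.175,0.02,0.06],
    [0,0,-0.175,0.02,0.0],
    [0,0,-0.175,0.02,0.0],
    [0,0,-0.175,0.02,0.0],
    [0,0,-0.175,0.02,0.0],
    [0,0,-0.175,0.02,0.0],
    [0,0,-0.175,0.02,0.0],
    [0,0,-0.175,0.02,0.0],
    [0,0,-0.175,0.02,0.0]
  ],
  "newtons": 25
}}

```text
t: 2.6
eef_pos: [0.357, -0.3044, 0.0519]
ee_rot: [-3.141, 0.0, -2.771]
force: [-0.6, 1.2, 6.0]
width: 0.0138
gripper_force: 25.0
```

>>> {"api": "step_arm", "payload": {
  "rows": [
    [0,0,0.05,0,0],
    [0,0,0.1,0,0],
    [0,0,0.15,0,0],
    [0,0,0.2,0,0],
    [0.04,0.04,0.2,-0.1,0],
    [0.07,0.08,0.2,-0.2,0],
    [0.1,0.12,0.2,-0.3,0],
    [0.13,0.16,0.2,-0.4,0],
    [0.16,0.2,0.2,-0.436,0],
    [0.19,0.24,0.2,-0.436,0],
    [0.22,0.28,0.2,-0.436,0],
    [0.25,0.32,0.2,-0.436,0],
    [0.28,0.36,0.2,-0.436,0],
    [0.31,0.4,0.2,-0.436,0],
    [0.323,0.417,0.2,-0.436,0],
    [0.323,0.417,0.2,-0.436,0],
    [0.323,0.417,0.2,-0.436,0],
    [0.323,0.417,0.2,-0.436,0]
  ]
}}

```text
t: 4.4
eef_pos: [0.6793, 0.1121, 0.2512]
ee_rot: [-3.141, -0.001, 3.076]
force: [-0.6, 0.3, -0.3]
width: 0.0139
gripper_force: 25.0
```

```bash
python3 - <<'E'
from h import *
f=grab('wrist','w2.png')
s=arm.get_state();print(s['eef_pos'],s['ee_rot'],s['width'],s['force'])
print(proj(f,(.6,.114,.04),True))
E
```

```text
[0.6793398  0.11189834 0.25160036] [-3.14149509e+00 -3.07658642e-04  3.07574887e+00] 0.0137931404077266 [ 0.04677827 -0.41923079 -0.63689691]
(np.float64(316.68979154753094), np.float64(140.7155870097431))
```

View pics/w2.png

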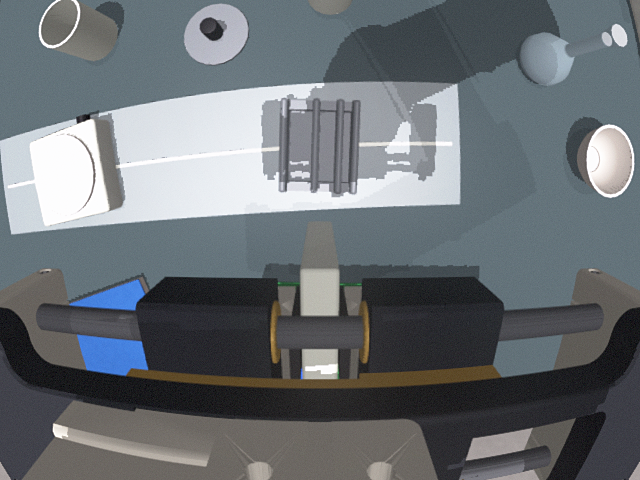

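The wrist view shows the rack at about (280–360, 95–195), nearly straight below the camera, with the held cassette at (320,290). I'll zoom in on the rack to get its slot lines.

```bash
python3 - <<'E'
import cv2
i=cv2.imread('pics/w2.png')[85:205,255:385]
cv2.imwrite('pics/c2.png',cv2.resize(i,None,fx=4.5,fy=4.5,interpolation=cv2.INTER_CUBIC))
E
```

```text
(no output)
```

View pics/c2.png

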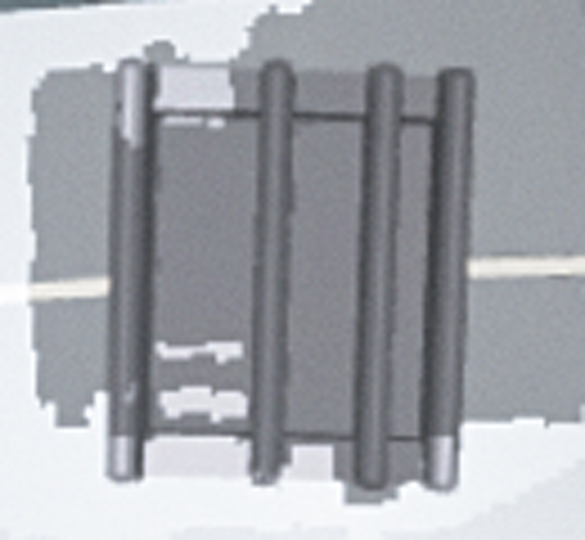

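```bash
python3 - <<'E'
from h import *
f=grab('wrist')
P=lambda u,v:onz(f,u/4.5+255,v/4.5+85,.039,True)[:2]
w=[[P(131,62),P(124,480)],[P(277,62),P(266,482)],[P(386,65),P(373,487)],[P(456,70),P(441,488)]]
w=np.array(w)
for a,b in w: d=a-b;print(a.round(4),b.round(4),np.arctan2(-d[1],-d[0]))
c=w[1:3].mean((0,1));print('slot',c)
d=(w[:,1]-w[:,0]).sum(0);y=np.arctan2(d[1],d[0]);print(y)
n=np.array([-np.sin(y),np.cos(y)]);print('offs',[(q.mean(0)-c)@n for q in w],'len',np.linalg.norm(w[:,0]-w[:,1],axis=1))
i=f['color'];g=cv2.cvtColor(i,cv2.COLOR_BGR2GRAY)
for v in(226,235,250): print(v,g[v,296:344])
E
```

```text
[0.5555 0.0847] [0.6485 0.0763] -0.09079171898256827
[0.5581 0.1165] [0.6513 0.1078] -0.09335620936666222
[0.5602 0.1402] [0.6539 0.1315] -0.09286195352250547
[0.562  0.1554] [0.6551 0.1466] -0.09463742788407846
slot [0.60585544 0.12399336]
-0.09291231395849889
offs [np.float64(-0.04367329948054329), np.float64(-0.011895119085343494), np.float64(0.011895119085343532), np.float64(0.02716712385385652)] len [0.09341095 0.09361035 0.09417258 0.09348722]
226 [112 114 114 112 109 109 117 114 113 112 107 116 118 120 118 123 122 119
 121 119 121 119 116 122 118 118 123 117 120 120 120 117 122 119 120 120
 119 111 108 112 113 109 109 113 105 109 112 109]
235 [110 112 109 113 112 111 111 108 106 113 111 115 116 117 123 116 118 118
 123 121 123 119 116 121 118 117 119 121 120 118 122 120 117 118 119 118
 119 112 114 108 111 109 106 111 107 113 112 109]
250 [106 109 106 108 107 113 113 114 113 111 115 116 116 112 110 116 117 116
 116 115 116 118 115 120 118 117 117 112 118 115 117 115 116 115 115 117
 114 115 114 111 108 105 109 109 108 101 110 106]
```

```bash
python3 - <<'E'
from h import *
f=grab('wrist');e=arm.get_state()['eef_pos'];print(e)
for u,v in((308,222),(320,222),(332,222)): print(onz(f,u,v,e[2]-.052,True))
for z in (.2,.29):print(z,proj(f,(e[0]-.03,e[1]+.002,z),True))
E
```

```text
[0.67950364 0.11181493 0.25208508]
[0.65050659 0.10646221 0.20008508]
[0.6509727  0.11334354 0.20008508]
[0.65142827 0.12022652 0.20008508]
0.2 (np.float64(320.64908089235263), np.float64(219.41382463303788))
0.29 (np.float64(321.6461800744325), np.float64(268.4866818872418))
```

>>> {"api": "step_arm", "payload": {
  "rows": [
    [-0.04,0.006,0,-0.014,0],
    [-0.0745,0.0122,0,-0.027,0],
    [-0.0745,0.0122,-0.03,-0.027,0],
    [-0.0745,0.0122,-0.07,-0.027,0],
    [-0.0745,0.0122,-0.11,-0.027,0],
    [-0.0745,0.0122,-0.14,-0.027,0],
    [-0.0745,0.0122,-0.15,-0.027,0],
    [-0.0745,0.0122,-0.15,-0.027,0],
    [-0.0745,0.0122,-0.15,-0.027,0],
    [-0.0745,0.0122,-0.15,-0.027,0],
    [-0.0745,0.0122,-0.15,-0.027,0]
  ]
}}

```text
t: 5.65
eef_pos: [0.6062, 0.1252, 0.1032]
ee_rot: [3.14, 0.002, 3.049]
force: [0.0, 0.3, -1.0]
width: 0.0138
gripper_force: 25.0
```

```bash
python3 - <<'E'
from h import *
f=grab('wrist');s=arm.get_state();print(s['eef_pos'],s['ee_rot'],s['force'])
i=f['color'][120:360,220:420]
cv2.imwrite('pics/c3.png',cv2.resize(i,None,fx=2.5,fy=2.5,interpolation=cv2.INTER_CUBIC))
E
```

```text
[0.60596996 0.12516    0.10291289] [3.14041065e+00 1.85446598e-03 3.04941820e+00] [-0.13320648 -0.5001877  -1.07939097]
```

View pics/c3.png

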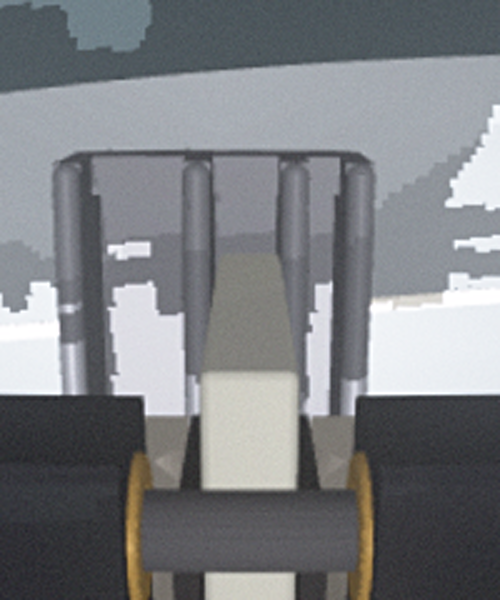

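Zoomed view: the cassette's lower end (217–280, 253) sits over the slot between the two middle walls (198 and 294), off by about half a millimetre. Next is a small correction and a slow descent.

>>> {"api": "step_arm", "payload": {
  "rows": [
    [-0.0005,-0.0008,-0.005,0,0],
    [-0.0005,-0.0008,-0.01,0,0],
    [-0.0005,-0.0008,-0.014,0,0],
    [-0.0005,-0.0008,-0.018,0,0],
    [-0.0005,-0.0008,-0.022,0,0],
    [-0.0005,-0.0008,-0.026,0,0],
    [-0.0005,-0.0008,-0.03,0,0],
    [-0.0005,-0.0008,-0.034,0,0],
    [-0.0005,-0.0008,-0.038,0,0],
    [-0.0005,-0.0008,-0.041,0,0],
    [-0.0005,-0.0008,-0.043,0,0],
    [-0.0005,-0.0008,-0.043,0,0]
  ]
}}

```text
t: 6.9
eef_pos: [0.6048, 0.1241, 0.0583]
ee_rot: [-3.141, -0.0, 3.049]
force: [-0.1, 0.6, -1.1]
width: 0.0137
gripper_force: 25.0
```

>>> {"api": "step_arm", "payload": {
  "rows": [
    [0,0,0,0,0.04],
    [0,0,0,0,0.04],
    [0,0,0,0,0.04],
    [0,0,0,0,0.04],
    [0,0,0.03,0,0.04],
    [0,0,0.07,0,0.0876],
    [0,0,0.12,0,0.0876],
    [0,0,0.17,0,0.0876],
    [0,0,0.19,0,0.0876],
    [-0.1746,-0.2725,0.17,0,0.0876],
    [-0.1746,-0.2725,0.17,0,0.0876],
    [-0.1746,-0.2725,0.17,0,0.0876],
    [-0.1746,-0.2725,0.17,0,0.0876],
    [-0.1746,-0.2725,0.17,0,0.0876],
    [-0.1746,-0.2725,0.17,0,0.0876],
    [-0.1746,-0.2725,0.17,0,0.0876],
    [-0.1746,-0.2725,0.17,0,0.0876],
    [-0.1746,-0.2725,0.17,0,0.0876],
    [-0.1746,-0.2725,0.17,0,0.0876]
  ]
}}

```text
t: 8.8
eef_pos: [0.4308, -0.148, 0.2287]
ee_rot: [3.141, 0.0, 3.05]
force: [0.7, 0.2, 0.8]
width: 0.0878
gripper_force: 0.0
```

```bash
python3 - <<'E'
from h import *
f=grab('wrist','w4.png');s=arm.get_state();print(s['eef_pos'],s['ee_rot'],s['width'])
grab('top','t4.png')
E
```

```text
[ 0.43085953 -0.14783306  0.22864007] [3.14156208e+00 2.20439124e-04 3.05021529e+00] 0.08787361520196875
```

View pics/w4.png

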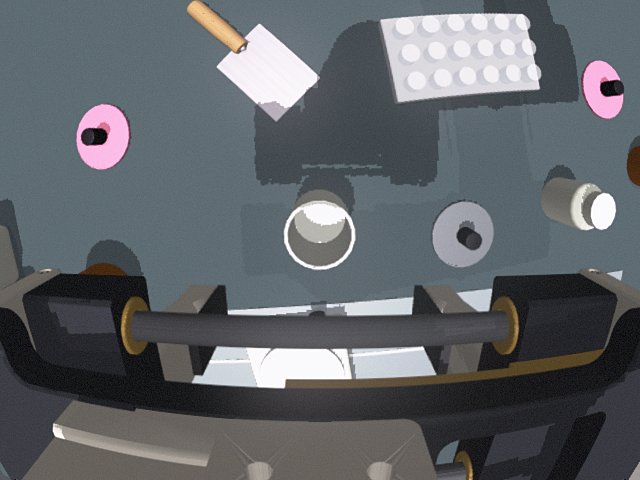

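The beaker rim is centred at (320,235) between the fingers, and the cover disc is at (463,233).

```bash
python3 - <<'E'
from h import *
f=grab('wrist')
print('beaker',onz(f,320,235,.085,True),'cover',onz(f,463,233,.005,True),'knobtop',onz(f,473,238,.035,True),'stir plate c?',onz(f,302,372,.045,True),'bottlecap',onz(f,598,211,.09,True))
E
```

```text
beaker [ 0.43121544 -0.14795455  0.085     ] cover [0.46120109 0.00848879 0.005     ] knobtop [0.4596164  0.00807635 0.035     ] stir plate c? [ 0.59072248 -0.18220247  0.045     ] bottlecap [0.42845422 0.13085928 0.09      ]
```

>>> {"api": "step_arm", "payload": {
  "rows": [
    [0,0,-0.05,0,0.0876],
    [0,0,-0.1,0,0.0876],
    [0,0,-0.14,0,0.0876],
    [0,0,-0.18,0,0.0876],
    [0,0,-0.193,0,0.0876],
    [0,0,-0.193,0,0.0876],
    [0,0,-0.193,0,0],
    [0,0,-0.193,0,0],
    [0,0,-0.193,0,0],
    [0,0,-0.193,0,0],
    [0,0,-0.193,0,0],
    [0,0,-0.193,0,0],
    [0,0,-0.193,0,0],
    [0,0,-0.193,0,0]
  ],
  "newtons": 15
}}

```text
t: 10.35
eef_pos: [0.4309, -0.1483, 0.0364]
ee_rot: [3.141, 0.002, 3.05]
force: [-1.2, 2.3, 7.4]
width: 0.06
gripper_force: 15.0
```

>>> {"api": "step_arm", "payload": {
  "rows": [
    [0,0,0.04,0,0],
    [0,0,0.08,0,0],
    [0,0,0.11,0,0],
    [0.04,-0.01,0.11,0,0],
    [0.08,-0.018,0.11,0,0],
    [0.12,-0.026,0.11,0,0],
    [0.1555,-0.034,0.11,0,0],
    [0.1677,-0.0363,0.11,0,0],
    [0.1677,-0.0363,0.11,0,0],
    [0.1677,-0.0363,0.09,0,0],
    [0.1677,-0.0363,0.07,0,0],
    [0.1677,-0.0363,0.06,0,0],
    [0.1677,-0.0363,0.053,0,0],
    [0.1677,-0.0363,0.048,0,0],
    [0.1677,-0.0363,0.046,0,0],
    [0.1677,-0.0363,0.0455,0,0],
    [0.1677,-0.0363,0.0455,0,0]
  ]
}}

```text
t: 12.05
eef_pos: [0.5983, -0.1847, 0.0816]
ee_rot: [3.142, 0.001, 3.049]
force: [0.4, -0.2, -0.9]
width: 0.0599
gripper_force: 15.0
```

>>> {"api": "step_arm", "payload": {
  "rows": [
    [0,0,0,0,0.0876],
    [0,0,0,0,0.0876],
    [0,0,0,0,0.0876],
    [0,0,0,0,0.0876],
    [0,0,0.04,0,0.0876],
    [0,0,0.08,0,0.0876],
    [0,0,0.12,0,0.0876],
    [-0.03,0.0424,0.12,0,0.06],
    [-0.06,0.083,0.12,0,0.06],
    [-0.09,0.125,0.12,0,0.06],
    [-0.12,0.165,0.12,0,0.06],
    [-0.137,0.193,0.12,0,0.06],
    [-0.137,0.193,0.12,0,0.06],
    [-0.137,0.193,0.12,0,0.06]
  ]
}}

```text
t: 13.45
eef_pos: [0.4609, 0.0091, 0.2017]
ee_rot: [3.141, 0.001, 3.052]
force: [-0.0, -0.2, -0.4]
width: 0.0601
gripper_force: 0.0
```

```bash
python3 - <<'E'
from h import *
f=grab('wrist','w5.png');s=arm.get_state();print(s['eef_pos'],s['ee_rot'],s['width'])
g=grab('top','t5.png')
a=cv2.resize(f['color'][150:300,240:400],None,fx=2.5,fy=2.5);b=cv2.resize(g['color'][140:215,220:450],None,fx=3,fy=3)
cv2.imwrite('pics/c5.png',np.vstack([cv2.copyMakeBorder(a,0,0,0,690-400,0),b]))
E
```

```text
[0.46124142 0.00849796 0.20143114] [3.14128295e+00 8.10908240e-04 3.05051677e+00] 0.05998576160795356
```

View pics/c5.png

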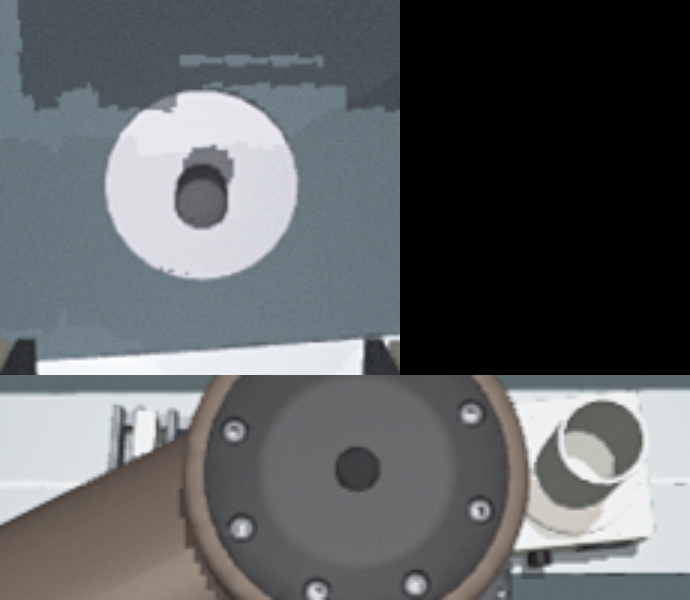

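The knob top is at (320,231) below the fingers, the beaker stands on the plate with its rim near top-view (420,162), and the cassette is in the middle slot.

```bash
python3 - <<'E'
from h import *
f=grab('wrist');g=grab('top')
print('disc',onz(f,320.8,224,.005,True),'knob',onz(f,320.4,230.8,.035,True),'rim',onz(g,420,162.3,.13), 'cass',onz(g,220+146/3,140+60/3,.094))
E
```

```text
disc [0.46311327 0.0086072  0.005     ] knob [0.4632389  0.00811443 0.035     ] rim [ 0.59661686 -0.18349641  0.13      ] cass [0.61630714 0.12071976 0.094     ]
```

>>> {"api": "step_arm", "payload": {
  "rows": [
    [0.002,0,-0.05,0,0.06],
    [0.002,0,-0.1,0,0.06],
    [0.002,0,-0.14,0,0.06],
    [0.002,0,-0.17,0,0.06],
    [0.002,0,-0.185,0,0.06],
    [0.002,0,-0.1915,0,0.06],
    [0.002,0,-0.1915,0,0.06],
    [0.002,0,-0.1915,0,0],
    [0.002,0,-0.1915,0,0],
    [0.002,0,-0.1915,0,0],
    [0.002,0,-0.1915,0,0],
    [0.002,0,-0.1915,0,0],
    [0.002,0,-0.1915,0,0],
    [0.002,0,-0.1915,0,0]
  ],
  "newtons": 20
}}

```text
t: 15.05
eef_pos: [0.4631, 0.0084, 0.0099]
ee_rot: [3.141, 0.0, 3.05]
force: [-1.7, 1.8, 4.4]
width: 0.0195
gripper_force: 20.0
```

>>> {"api": "step_arm", "payload": {
  "rows": [
    [0,0,0.05,0,0],
    [0,0,0.1,0,0],
    [0,0,0.15,0,0],
    [0,0,0.18,0,0],
    [0.025,-0.035,0.18,0,0],
    [0.05,-0.07,0.18,0,0],
    [0.075,-0.107,0.18,0,0],
    [0.1,-0.143,0.18,0,0],
    [0.12,-0.172,0.18,0,0],
    [0.1347,-0.1927,0.18,0,0],
    [0.1347,-0.1927,0.18,0,0],
    [0.1347,-0.1927,0.165,0,0],
    [0.1347,-0.1927,0.15,0,0],
    [0.1347,-0.1927,0.142,0,0],
    [0.1347,-0.1927,0.136,0,0],
    [0.1347,-0.1927,0.132,0,0],
    [0.1347,-0.1927,0.1305,0,0],
    [0.1347,-0.1927,0.1305,0,0],
    [0.1347,-0.1927,0.1305,0,0]
  ]
}}

```text
t: 16.95
eef_pos: [0.5979, -0.1844, 0.1406]
ee_rot: [-3.142, 0.001, 3.05]
force: [-0.1, 0.3, -0.4]
width: 0.0193
gripper_force: 20.0
```

>>> {"api": "step_arm", "payload": {
  "rows": [
    [0,0,-0.0005,0,0.04],
    [0,0,-0.0005,0,0.04],
    [0,0,-0.0005,0,0.04],
    [0,0,0.0,0,0.04],
    [0,0,0.03,0,0.04],
    [0,0,0.06,0,0.04],
    [0,0,0.09,0,0.06],
    [-0.1695,0.3204,0.09,0,0.0876],
    [-0.1695,0.3204,0.09,0,0.0876],
    [-0.1695,0.3204,0.09,0,0.0876],
    [-0.1695,0.3204,0.09,0,0.0876],
    [-0.1695,0.3204,0.09,0,0.0876],
    [-0.1695,0.3204,0.09,0,0.0876],
    [-0.1695,0.3204,0.09,0,0.0876],
    [-0.1695,0.3204,0.09,0,0.0876],
    [-0.1695,0.3204,0.09,0,0.0876],
    [-0.1695,0.3204,0.09,0,0.0876]
  ]
}}

```text
t: 18.65
eef_pos: [0.4282, 0.136, 0.2302]
ee_rot: [3.141, 0.0, 3.05]
force: [-0.2, -0.7, -0.6]
width: 0.0875
gripper_force: 0.0
```

```bash
python3 - <<'E'
from h import *
f=grab('wrist');s=arm.get_state();print(s['eef_pos'],s['ee_rot'],s['width'])
g=grab('top','t6.png')
a=f['color'][0:300];b=cv2.resize(g['color'][140:240,360:460],None,fx=2.9,fy=2.9)
cv2.imwrite('pics/c6.png',np.vstack([a,cv2.copyMakeBorder(b,0,0,0,640-290,0)]))
E
```

```text
[0.42845114 0.13549209 0.2301138 ] [-3.14143873e+00  9.29658194e-05  3.04923963e+00] 0.08760792111821657
```

View pics/c6.png

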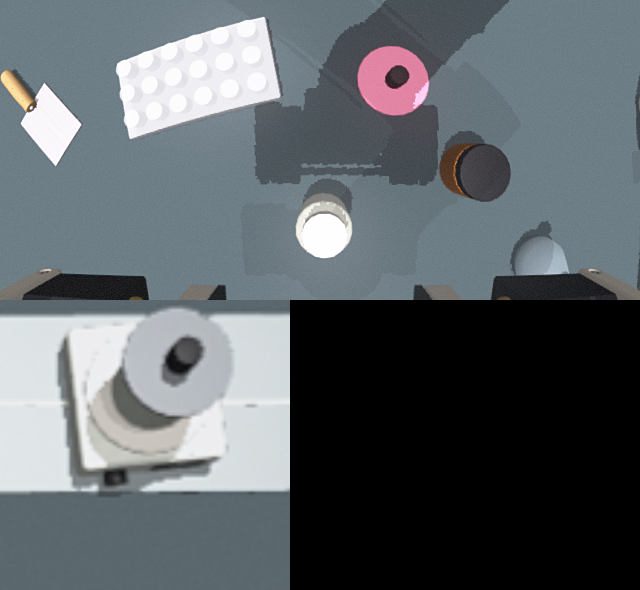

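The cover now sits on the beaker. The bottle cap is at (324,235), the jar lid at (482,172), and the flask at (540,258) to its right.

```bash
python3 - <<'E'
from h import *
f=grab('wrist')
print('cap',onz(f,324,235,.09,True),'jar',onz(f,482,172,.064,True),'flask',onz(f,540,258,.035,True))
g=grab('top');print('cover',onz(g,360+178/2.9,140+62/2.9,.135))
E
```

```text
cap [0.42838752 0.13830406 0.09      ] jar [0.38768141 0.28939126 0.064     ] flask [0.48874261 0.37862497 0.035     ]
cover [ 0.59715809 -0.1850814   0.135     ]
```

>>> {"api": "step_arm", "payload": {
  "rows": [
    [0,0.0025,-0.05,0,0.0876],
    [0,0.0025,-0.1,0,0.0876],
    [0,0.0025,-0.14,0,0.0876],
    [0,0.0025,-0.18,0,0.0876],
    [0,0.0025,-0.195,0,0.0876],
    [0,0.0025,-0.195,0,0.0876],
    [0,0.0025,-0.195,0,0],
    [0,0.0025,-0.195,0,0],
    [0,0.0025,-0.195,0,0],
    [0,0.0025,-0.195,0,0],
    [0,0.0025,-0.195,0,0],
    [0,0.0025,-0.195,0,0],
    [0,0.0025,-0.195,0,0],
    [0,0.0025,-0.195,0,0],
    [0,0.0025,-0.195,0,0]
  ],
  "newtons": 20
}}

```text
t: 20.35
eef_pos: [0.4286, 0.139, 0.0357]
ee_rot: [3.141, 0.001, 3.05]
force: [-1.7, -0.2, 7.5]
width: 0.0514
gripper_force: 20.0
```

>>> {"api": "step_arm", "payload": {
  "rows": [
    [0,0,0.05,0,0],
    [0,0,0.1,0,0],
    [0,0,0.15,0,0],
    [0.03,-0.03,0.15,0,0],
    [0.06,-0.06,0.15,0,0],
    [0.09,-0.09,0.15,0,0],
    [0.12,-0.12,0.15,0,0],
    [0.15,-0.15,0.15,0,0],
    [0.1727,-0.1735,0.15,0,0],
    [0.1727,-0.1735,0.15,0,0],
    [0.1727,-0.1735,0.11,0,0],
    [0.1727,-0.1735,0.07,0,0],
    [0.1727,-0.1735,0.04,0,0],
    [0.1727,-0.1735,0.02,0,0],
    [0.1727,-0.1735,0.008,0,0],
    [0.1727,-0.1735,0.002,0,0],
    [0.1727,-0.1735,0.0015,0,0],
    [0.1727,-0.1735,0.0015,0,0]
  ]
}}

```text
t: 22.15
eef_pos: [0.6015, -0.0347, 0.0374]
ee_rot: [3.141, 0.001, 3.05]
force: [0.7, -0.2, -1.4]
width: 0.0515
gripper_force: 20.0
```

>>> {"api": "step_arm", "payload": {
  "rows": [
    [0,0,0,0,0.0876],
    [0,0,0,0,0.0876],
    [0,0,0,0,0.0876],
    [0,0,0,0,0.0876],
    [0,0,0.04,0,0.0876],
    [0,0,0.08,0,0.0876],
    [0,0,0.13,0,0.0876],
    [0,0,0.18,0,0.0876],
    [0,0,0.195,0,0.0876],
    [-0.214,0.3247,0.195,0.83,0.0876],
    [-0.214,0.3247,0.195,0.83,0.0876],
    [-0.214,0.3247,0.195,0.83,0.0876],
    [-0.214,0.3247,0.195,0.83,0.0876],
    [-0.214,0.3247,0.195,0.83,0.0876],
    [-0.214,0.3247,0.195,0.83,0.0876],
    [-0.214,0.3247,0.195,0.83,0.0876],
    [-0.214,0.3247,0.195,0.83,0.0876],
    [-0.214,0.3247,0.195,0.83,0.0876],
    [-0.214,0.3247,0.195,0.83,0.0876],
    [-0.214,0.3247,0.195,0.83,0.0876]
  ]
}}

```text
t: 24.15
eef_pos: [0.387, 0.2892, 0.2316]
ee_rot: [-3.141, -0.0, -2.404]
force: [0.0, -0.7, -0.4]
width: 0.0879
gripper_force: 0.0
```

```bash
python3 - <<'E'
from h import *
f=grab('wrist','w7.png');s=arm.get_state();print(s['eef_pos'],s['ee_rot'],s['width'],s['q'])
print(proj(f,(.3875,.29,.064),True))
E
```

```text
[0.3872357  0.2889221  0.23156812] [-3.14154239e+00 -7.65967104e-05 -2.40481852e+00] 0.08730034522921001 [ 1.04925841e+00  3.45613370e-02 -3.88744916e-01  2.66275662e-05
 -1.14757841e+00 -1.88329155e+00]
(np.float64(320.5587448482313), np.float64(230.11636891928325))
```

View pics/w7.png

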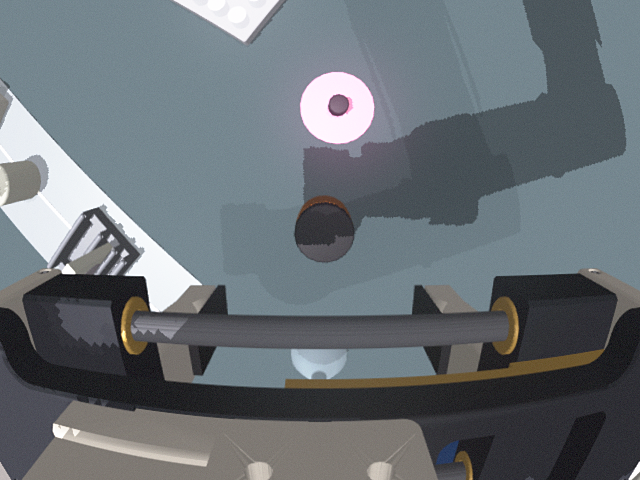

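The jar lid is at (324,233), about 2 mm right of the fingers' centre, and the flask is at (319,360), well clear of the finger line.

>>> {"api": "step_arm", "payload": {
  "rows": [
    [0,0.003,-0.05,0,0.0876],
    [0,0.003,-0.1,0,0.0876],
    [0,0.003,-0.14,0,0.0876],
    [0,0.003,-0.18,0,0.0876],
    [0,0.003,-0.205,0,0.0876],
    [0,0.003,-0.2165,0,0.0876],
    [0,0.003,-0.2165,0,0.0876],
    [0,0.003,-0.2165,0,0],
    [0,0.003,-0.2165,0,0],
    [0,0.003,-0.2165,0,0],
    [0,0.003,-0.2165,0,0],
    [0,0.003,-0.2165,0,0],
    [0,0.003,-0.2165,0,0],
    [0,0.003,-0.2165,0,0],
    [0,0.003,-0.2165,0,0]
  ],
  "newtons": 25
}}

```text
t: 25.7
eef_pos: [0.3871, 0.2932, 0.0158]
ee_rot: [3.141, 0.001, -2.403]
force: [-1.7, -1.1, 7.2]
width: 0.0555
gripper_force: 25.0
```

>>> {"api": "step_arm", "payload": {
  "rows": [
    [0,0,0.05,0,0],
    [0,0,0.1,0,0],
    [0,0,0.15,0,0],
    [0,0,0.2,0,0],
    [0,-0.01,0.22,0,0],
    [0.03,-0.03,0.22,0.12,0],
    [0.06,-0.05,0.22,0.24,0],
    [0.09,-0.07,0.22,0.36,0],
    [0.12,-0.075,0.22,0.48,0],
    [0.15,-0.075,0.22,0.6,0],
    [0.18,-0.075,0.22,0.72,0],
    [0.21,-0.075,0.22,0.83,0],
    [0.218,-0.075,0.22,0.83,0],
    [0.218,-0.075,0.22,0.83,0],
    [0.218,-0.075,0.22,0.83,0]
  ]
}}

```text
t: 27.2
eef_pos: [0.6039, 0.2175, 0.2345]
ee_rot: [3.14, -0.0, -1.575]
force: [0.2, -0.2, -0.9]
width: 0.0559
gripper_force: 25.0
```

```bash
python3 - <<'E'
from h import *
f=grab('wrist','w8.png');s=arm.get_state();print(s['eef_pos'],s['ee_rot'],s['width'])
E
```

```text
[0.6038502  0.21767153 0.23495106] [ 3.14093587e+00 -6.94819143e-05 -1.57454983e+00] 0.05565694560484538
```

View pics/w8.png

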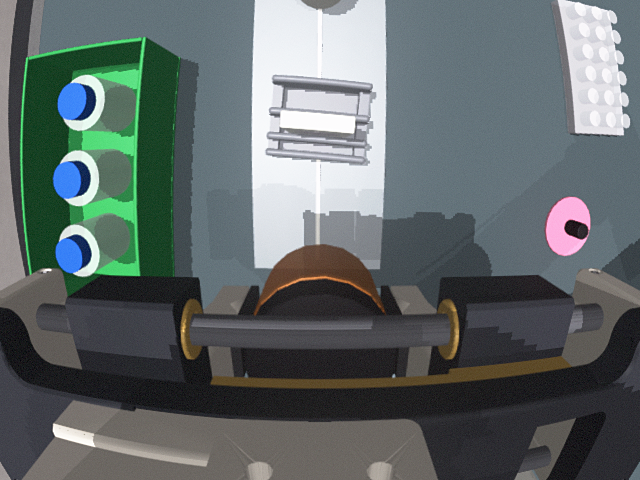

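The cassette is seated in the middle slot and the held jar (320,300) is lined up over the white line.

>>> {"api": "step_arm", "payload": {
  "rows": [
    [0.001,0,-0.05,0,0],
    [0.001,0,-0.1,0,0],
    [0.001,0,-0.14,0,0],
    [0.001,0,-0.175,0,0],
    [0.001,0,-0.195,0,0],
    [0.001,0,-0.208,0,0],
    [0.001,0,-0.214,0,0],
    [0.001,0,-0.2175,0,0],
    [0.001,0,-0.2175,0,0],
    [0.001,0,-0.2175,0,0.0876],
    [0.001,0,-0.2175,0,0.0876],
    [0.001,0,-0.2175,0,0.0876],
    [0.001,0,-0.2175,0,0.0876],
    [0.001,0,-0.2175,0,0.0876],
    [0.001,0,-0.17,0,0.0876],
    [0.001,0,-0.12,0,0.0876],
    [0.001,0,-0.07,0,0.0876],
    [0.001,0,-0.02,0,0.0876],
    [0.001,0,0.02,0,0.0876]
  ]
}}

```text
t: 29.15
eef_pos: [0.6062, 0.2177, 0.2588]
ee_rot: [-3.139, 0.001, -1.574]
force: [1.4, 0.1, -0.1]
width: 0.0878
gripper_force: 0.0
```

>>> {"api": "step_arm", "payload": {
  "rows": [
    [-0.15,-0.05,0.02,0,0.0876],
    [-0.15,-0.05,0.02,0,0.0876],
    [-0.15,-0.1,0.02,0,0.0876],
    [-0.15,-0.2,0.02,0,0.0876],
    [-0.15,-0.3,0.02,0,0.0876],
    [-0.15,-0.45,0.02,0,0.0876],
    [-0.15,-0.6,0.02,0,0.0876],
    [-0.15,-0.6,0.02,0,0.0876],
    [-0.15,-0.75,0.02,0,0.0876],
    [-0.15,-0.75,0.02,0,0.0876],
    [-0.15,-0.75,0.02,0,0.0876],
    [-0.15,-0.75,0.02,0,0.0876],
    [-0.15,-0.75,0.02,0,0.0876],
    [-0.15,-0.75,0.02,0,0.0876],
    [-0.15,-0.75,0.02,0,0.0876],
    [-0.15,-0.75,0.02,0,0.0876],
    [-0.15,-0.75,0.02,0,0.0876],
    [-0.15,-0.75,0.02,0,0.0876],
    [-0.15,-0.75,0.02,0,0.0876],
    [-0.15,-0.75,0.02,0,0.0876]
  ]
}}

```text
t: 31.15
eef_pos: [0.4559, -0.5317, 0.2752]
ee_rot: [-3.142, 0.0, -1.573]
force: [1.0, -0.7, 0.0]
width: 0.0878
gripper_force: 0.0
```

```bash
python3 - <<'E'
from h import *
g=grab('top');s=arm.get_state();print(s['eef_pos'])
h=grab('scene')
a=cv2.resize(g['color'][130:290,120:520],None,fx=1.95,fy=1.95);b=h['color'][190:440,150:480]
b=cv2.copyMakeBorder(b,0,0,0,a.shape[1]-b.shape[1],0)
cv2.imwrite('pics/c9.png',np.vstack([a,b]));print(a.shape)
E
```

```text
[ 0.45604416 -0.53145896  0.27546952]
(312, 780, 3)
```

View pics/c9.png

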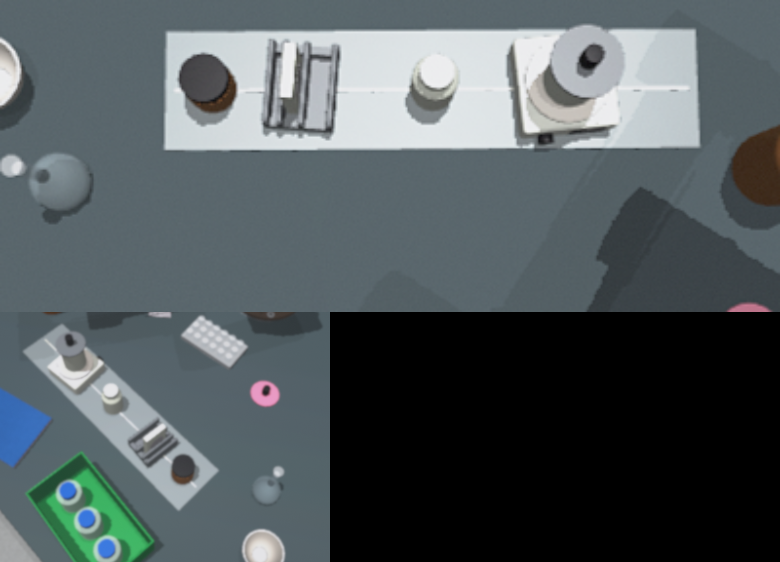

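Everything stands in place: jar (207,82), cassette top (289,69), bottle cap (437,75) and cover (587,61). A last numeric check follows before handing in.

```bash
python3 - <<'E'
from h import *
g=grab('top');P=lambda u,v,z:onz(g,120+u/1.95,130+v/1.95,z).round(4)
print('cass',P(289,69,.094),P(282,97,.094),P(296,41,.094),'jar',P(207,82,.065),'bottle',P(437,75,.091),'cover',P(587,61,.135))
i=g['color'][145:190,255:285]
m=(i.min(2)>200).astype('uint8');n,l,st,c=cv2.connectedComponentsWithStats(m)
for k in range(1,n):
  if st[k,4]>40: print(st[k],c[k]+[255,145],onz(g,*(c[k]+[255,145]),.094), cv2.minAreaRect(np.argwhere(l==k)[:,::-1].astype('f4')))
E
```

```text
cass [0.605  0.1218 0.094 ] [0.575  0.1295 0.094 ] [0.6351 0.114  0.094 ] jar [0.5995 0.2143 0.065 ] bottle [ 0.5964 -0.0351  0.091 ] cover [ 0.5974 -0.1844  0.135 ]
[  0   2  30  33 338] [268.24556213 158.26627219] [0.61997612 0.12155295 0.094     ] ((14.5, 18.0), (32.0, 29.0), 90.0)
```

```bash
python3 -c "
from station import arm
print(arm.job_done())"
```

```text
the job is handed in; nothing more can be done
None
```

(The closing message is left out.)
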